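# Load and close a ball clutch housing

## Task

Put the three steel balls into the lower housing half, one in each well, before the cover goes on. Then set the upper half squarely on the two dowels and press it down against the springs until the joint is fully closed all round, and finish while still holding it pressed shut: do not let go. Leave the other things on the bench where they are.

Things in the scene. Friction and masses are not known exactly. Their poses are not given: they have to be found in the camera images.
- lower_half: Lower housing half, bare aluminium block 140 x 70 mm (x, y), flat parting face 30 mm above the bench, bolted down, with an 8 mm foot reaching 84 mm either way along x (bolt heads to 12 mm). Three round wells in a row along its middle; a steel dowel in two diagonal corners, a spring plunger in the other two. Origin: centre of the underside; z up, x along the long side.
- dowel0 (a point): Foot of a fixed steel dowel, on the parting face at (x, y) = (57, 20) mm of the lower half: 10 mm diameter, 20 mm tall, its top 5 mm tapering to 5 mm diameter.
- dowel1 (a point): Foot of a fixed steel dowel, on the parting face at (x, y) = (-57, -20) mm of the lower half: 10 mm diameter, 20 mm tall, its top 5 mm tapering to 5 mm diameter.
- parting_face (a point): Centre of the lower half's parting face (30 mm above its origin); x along its long side.
- well0 (a point): Centre of the mouth of the well at x = -29 mm of the lower half, level with the parting face; 23 mm wide, 8 mm deep. A ball lying in it has its centre 2 mm above this point.
- well1 (a point): Centre of the mouth of the well at x = 0 mm of the lower half, level with the parting face; 23 mm wide, 8 mm deep. A ball lying in it has its centre 2 mm above this point.
- well2 (a point): Centre of the mouth of the well at x = 29 mm of the lower half, level with the parting face; 23 mm wide, 8 mm deep. A ball lying in it has its centre 2 mm above this point.
- plunger0 (a joint): Spring plunger, 8 mm dark steel pin at (57, -20) mm of the lower half, 6 mm tall above the parting face when free. Value: how far it is pressed down, m (0 free, 0.006 level with the face). Takes 2 N to start, 5 N when level: the two hold the upper half 6 mm open until about 8 N beyond its weight presses it shut.
- plunger1 (a joint): The other spring plunger, at (-57, 20) mm, alike.
- upper_half: Upper half (cover), grey, loose, 0.2 kg: 140 x 70 mm, 24 mm thick, hollow below (88 x 54 x 18 mm) to clear the balls. Origin: centre of its flat underside; z up, x along the long side. On top a flat-sided boss to grip, 60 (x) x 30 (y) mm, 24 to 56 mm above the underside. Two 13 mm through bores at (57, 20), (-57, -20) mm; half a turn gives the same fit. Closed, its origin lies on parting_face.
- ball_strip: Grey plastic ball strip, 150 x 44 x 12 mm, fixed to the bench. Origin: centre of the underside; x along its length. Its three 14 mm pockets at x = -44, 0, 44 mm hold the balls, which stand out of its top.
- ball0_center (a point): Centre of a steel ball, 20 mm in diameter, 33 g, all three alike; on the strip it lies 19 mm above the bench.
- ball1_center (a point): Centre of a steel ball, 20 mm in diameter, 33 g, all three alike; on the strip it lies 19 mm above the bench.
- ball2_center (a point): Centre of a steel ball, 20 mm in diameter, 33 g, all three alike; on the strip it lies 19 mm above the bench.
- ball0: Steel ball (orientation means nothing; use its center point).
- ball1: Steel ball, as ball0.
- ball2: Steel ball, as ball0.
- flux_tin: Bystander: low round white tin, 50 mm wide, 19 mm high. Origin: centre of its underside.
- solder_spool: Bystander: spool of 52 mm diameter, 38 mm high. Origin: centre of its underside.
- cutters: Bystander: pliers with red handles, 152 mm long, lying flat. Origin: centre of the underside.
- driver_blue: Bystander: small screwdriver with a blue handle, 134 mm long, lying flat. Origin: centre of the underside.

How it is judged (in metres and radians):
On the way, in this order (a step that is already met when the one before it is completed fails the run):
1. one ball lies released in each of the three wells while the upper half is still off the lower half (distance between any of ball0_center, ball1_center, ball2_center and well0 below 0.006 m and distance between any of ball0_center, ball1_center, ball2_center and well1 below 0.006 m and distance between any of ball0_center, ball1_center, ball2_center and well2 below 0.006 m and contact force between the fingers and ball0 below 0.05 N and contact force between the fingers and ball1 below 0.05 N and contact force between the fingers and ball2 below 0.05 N and horizontal distance between upper_half and parting_face above 0.08 m), for 0.2 s.
2. the upper half is on the dowels and pressed shut against the plungers (horizontal distance between upper_half and parting_face below 0.003 m and z of upper_half in the frame of lower_half between 0.027 and 0.0315 m and angle between the x axis of upper_half and the x axis of lower_half, either way round below 0.06 rad and angle between upper_half's own z axis and vertical below 0.03 rad and contact force between the fingers and upper_half above 2 N and value of joint each of plunger0, plunger1 above 0.004 m), for 0.2 s.
At the end, for the whole second after the job is handed in: A ball in each well (centre within 6 mm of the mouth centre); upper half centred within 3 mm, parallel within 0.06 rad, level within 0.03 rad, gap under 1.5 mm, both plungers pressed in; at rest, with the fingers still holding or pressing it with over 2 N (all of step 2 and distance between any of ball0_center, ball1_center, ball2_center and well0 below 0.006 m and distance between any of ball0_center, ball1_center, ball2_center and well1 below 0.006 m and distance between any of ball0_center, ball1_center, ball2_center and well2 below 0.006 m and linear speed of upper_half below 0.02 m/s); the arm keeps its last pose, push and grip.
It fails at once if a bystander (tin, spool, pliers, screwdriver) is pushed more than 3 cm from its place (distance of any of flux_tin, solder_spool, cutters, driver_blue from where it was at the start of the episode above 0.03 m).
It also fails if it takes over 72 s, if anything falls off the work surface, if the arm or the gripper's body presses on something with over 40 N, if the wrist force passes 120 N, or if a joint passes its speed limit or range.

## Robot

A 7-joint arm with a two-finger parallel gripper is mounted at the origin on a cart in front of the work surface, level with it; the furniture and walls round the work are solid. World frame = base frame: x ahead of the robot, y to its left, z up, the work surface at z = 0. Lengths are in m, angles in degrees, forces in N, time in s.
With the tool pointing down it reaches from about 0.4 to 0.875 m from the base axis. Payload 6.5 kg.
Tool frame: the origin (TCP) lies midway between the tips of the shut fingers; the grasp point (between the pads) lies 19 mm behind it; z points along the fingers, y is the line along which they close (so a half turn about z gives the same grasp; the last joint's range is limited). The gripper opens to 85 mm and grips with 20 to 120 N. Pads are 22 mm wide; open, the fingers measure 114 mm over their backs; the gripper's body (76 mm by 85 mm) begins 54 mm behind the grasp point. The pads swing forward as they close: fully open they stand 13 mm farther back than shut.
Start: joints at [69.087, 30.733, -0.252, 88.115, 0.149, 61.152, -4.079], TCP at [0.191, -0.621, 0.231] pointing down, gripper open.
Joint ranges: [-154.64, 154.64], [-21.42, 123.67], [-72.66, 72.17], [13.99, 137.28], [-74.86, 254.86], [10.95, 109.41], [-158.01, 158.01]. Speed limits (degrees/s): [136.94, 136.94, 180, 180, 180, 180, 180].

## Interface

Orientations are given as a 3x3 rotation matrix whose columns are the frame's x, y, z axes.
In Python, from station import env, snapshot, calibration, telemetry gives the robot as it stands. The module is installed in compiled form; this text tells all that it offers. Calls block until the motion is done:
- env.reach(position, orientation): joint-space move of the TCP to a pose.
- env.move_straight(position, v=0.15, orientation=None, max_force=None): straight line of the TCP; orientation=None keeps the orientation; v is the mean speed in m/s. With max_force (N) it stops when the force on the tool has changed by that much, and returns True; else False.
- env.move_joints(angles): joint-space move.
- env.gripper_to(opening, strength=None): finger opening in m; strength is the grip in N (None keeps the last); returns when the fingers have stopped.
- env.pause(seconds).
- env.solve_ik(position, orientation): joint angles nearest the present ones, or None.
- snapshot(name): name is "side" or "top"; returns (picture, depth): 384x512x3 uint8, red, green, blue; 384x512 float32, m along the optical axis (not along the pixel's ray), 0 where there is no reading.
- calibration(name): a dict with "fx", "fy", "cx", "cy" (pixels), "k1" (the pictures are not rectified: a ray, as slopes to the right and down, at radius r is drawn at 1 + k1 r^2 times it, then the intrinsics apply), "rvec" (rotation vector, rad) and "tvec" (3), from world to camera coordinates, as OpenCV has them. Camera axes: x right, y down, z forward; pixel columns grow to the right and rows downward; lengths in m; the calibration is good to about 2 mm. A picture is of the moment at which its call begins. calibration takes no time and is no camera call.
A pose or a line that the arm cannot do raises env.IKError and nothing moves.
- env.sign_off(): hands the job in; it is judged then, once.
Readings, each from a call of its own:
- telemetry.current_time_s(): time.
- telemetry.current_joint_pos(): joint angles.
- telemetry.current_dq(): joint speeds.
- telemetry.current_tau(): joint torques, N m.
- telemetry.current_eef_pos(): TCP position.
- telemetry.current_ee_rot(): TCP orientation.
- telemetry.current_contact_force(): force on the tool from outside, world axes, zero at the start.
- telemetry.current_torque(): the same for the moment, N m.
- telemetry.current_gripper_width(): finger opening in m.
- telemetry.current_grip_force(): force on a finger pad.
Only numpy, scipy, OpenCV 4.12 (cv2) and the standard library are available. Lean on these libraries where they do the work, as an engineer would, in place of code of your own. Each camera call takes 0.05 s, during which the arm holds its last target. There are 200 camera calls.

## Working session

There is one attempt and no reset: what is moved stays moved. The work goes in short steps, each a Python script; the robot and the scene stay as the last script left them, time stands still between calls to the robot, and variables do not carry over. Pictures are saved under pics/ and viewed, at most 10 in all, crops included, and the job is handed in when it is done.

```bash
mkdir -p pics; cat > h.py <<'E'
import numpy as np, cv2
from station import env, snapshot, calibration, telemetry as T
def cal(n):
    c=calibration(n); R=cv2.Rodrigues(np.array(c["rvec"],float))[0]; return c,R,np.array(c["tvec"],float).ravel()
def ray(n,u,v):
    c,R,t=cal(n); xd=np.array([(u-c["cx"])/c["fx"],(v-c["cy"])/c["fy"]]); x=xd.copy()
    for _ in range(20): x=xd/(1+c["k1"]*(x@x))
    return -R.T@t, R.T@np.array([x[0],x[1],1.]), x
def at_z(n,u,v,z):
    o,d,_=ray(n,u,v); return o+d*(z-o[2])/d[2]
def at_depth(n,u,v,D):
    o,d,_=ray(n,u,v); return o+d*D
def proj(n,P):
    c,R,t=cal(n); p=R@np.array(P,float)+t; x=p[:2]/p[2]; x=x*(1+c["k1"]*(x@x)); return np.array([x[0]*c["fx"]+c["cx"],x[1]*c["fy"]+c["cy"]])
def tri(*nuv):
    A=np.zeros((3,3));b=np.zeros(3)
    for n,u,v in nuv:
        o,d,_=ray(n,u,v); d=d/np.linalg.norm(d); M=np.eye(3)-np.outer(d,d); A+=M;b+=M@o
    return np.linalg.solve(A,b)
def cloud(n,D):
    c,R,t=cal(n); H,W=D.shape; vv,uu=np.mgrid[:H,:W]
    K=np.array([[c["fx"],0,c["cx"]],[0,c["fy"],c["cy"]],[0,0,1.]])
    x=cv2.undistortPoints(np.stack([uu,vv],-1).reshape(-1,1,2).astype(np.float64),K,np.array([c["k1"],0,0,0.])).reshape(H,W,2)
    P=np.dstack([x[...,0]*D,x[...,1]*D,D]); return (P-t)@R
def save(n,im,s=None,crop=None):
    im=im[...,::-1]
    if crop: r0,r1,c0,c1=crop; im=im[r0:r1,c0:c1]
    if s: im=cv2.resize(im,None,fx=s,fy=s,interpolation=cv2.INTER_CUBIC)
    cv2.imwrite("pics/"+n+".png",im)
def down(yaw): # tool y axis at yaw+90deg from world x: tool x along yaw
    a=np.radians(yaw); x=np.array([np.cos(a),np.sin(a),0]); z=np.array([0,0,-1.]); return np.column_stack([x,np.cross(z,x),z])
E
python3 - <<'E'
from h import *
for n in("top","side"):
    im,D=snapshot(n); np.savez(f"{n}0.npz",im=im,D=D); save(n+"0",im,1.5)
    c,R,t=cal(n); print(n,c,-R.T@t)
print(T.current_ee_rot(),T.current_time_s(),T.current_gripper_width())
E
```

```text
top {'fx': 487.2965273172245, 'fy': 487.2965273172245, 'cx': 254.51554277524858, 'cy': 199.61894582584182, 'k1': -0.11147560570531717, 'rvec': array([ 2.17820115, -2.16695044,  0.11750874]), 'tvec': array([-0.01573402,  0.5251565 ,  0.89196132])} [ 0.43229649 -0.00705642  0.94058591]
side {'fx': 470.9351222678106, 'fy': 470.9351222678106, 'cx': 254.08187780679455, 'cy': 188.1354072838566, 'k1': -0.17882942474887384, 'rvec': array([ 1.77425348,  1.99442933, -0.64591251]), 'tvec': array([ 0.0720951 , -0.3851456 ,  1.20210407])} [1.0085017  0.05936825 0.76025572]
[[ 9.55677691e-01  2.94414322e-01 -5.99062435e-04]
 [ 2.94414895e-01 -9.55676609e-01  1.44558766e-03]
 [-1.46908247e-04 -1.55788878e-03 -9.99998776e-01]] 0.1 0.08530794240389006
```

View pics/top0.png

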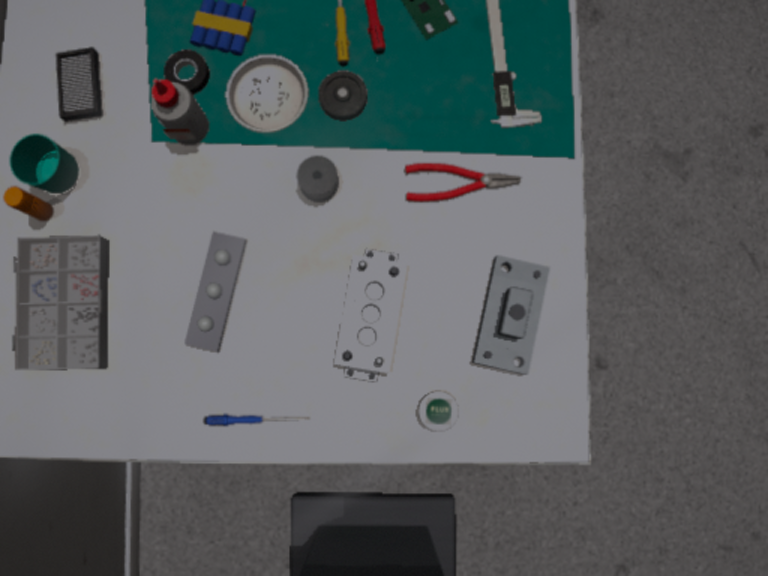

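View pics/side0.png

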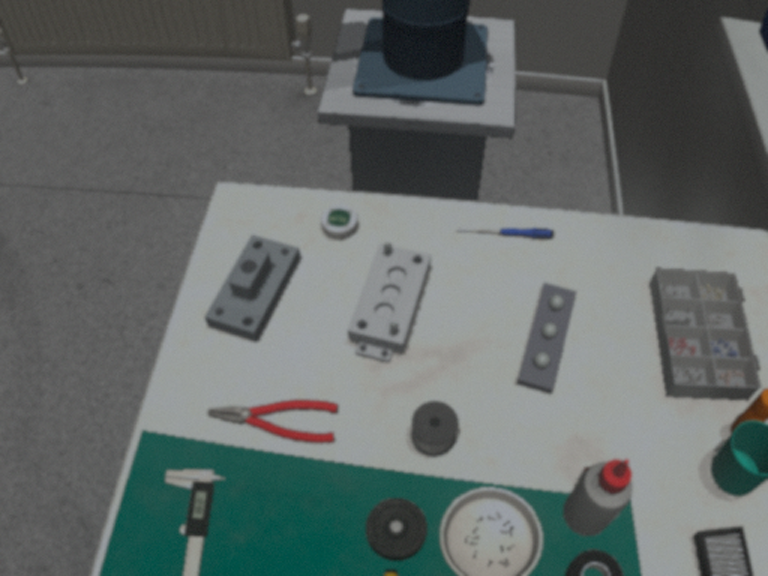

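The top view shows the strip balls at about (222,257), (214,290) and (205,324), the lower half around (370,313) and the cover around (510,316). These are pixels at 1.5x. The side view shows the same objects, with the balls at (556,300), (549,330) and (541,359). Next I'll enlarge both.

```bash
python3 - <<'E'
from h import *
def comp(n,crops,s,H):
    im=np.load(n+"0.npz")["im"][...,::-1]; out=[]
    for r0,c0,w in crops:
        p=cv2.resize(im[r0:r0+H,c0:c0+w],None,fx=s,fy=s,interpolation=cv2.INTER_CUBIC)
        for k in range(0,max(H,w),10):
            if k<H: cv2.line(p,(0,k*s),(8,k*s),(0,0,255),1); cv2.putText(p,str(r0+k),(9,k*s+4),0,.3,(0,0,255))
            if k<w: cv2.line(p,(k*s,0),(k*s,8),(255,0,0),1); cv2.putText(p,str(c0+k),(k*s,18),0,.3,(255,0,0))
        p[:,-1]=0; out.append(p)
    cv2.imwrite(f"pics/{n}z.png",np.hstack(out))
comp("top",[(150,120,48),(160,218,58),(163,310,60)],4.0.__int__() ,100)
comp("side",[(180,340,48),(155,225,68),(150,132,72)],4,96)
E
```

```text
(no output)
```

View pics/topz.png

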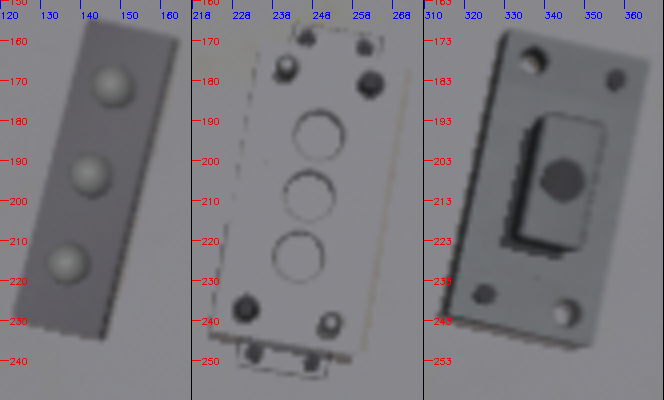

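View pics/sidez.png

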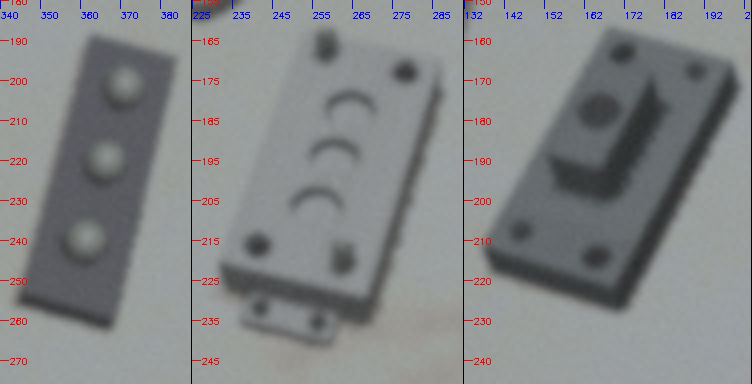

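The top enlargement shows the balls at (148.1,171.4), (142.4,193.6) and (136.6,215.6), and the wells at (249.4,193.6), (246.9,208.9) and (244.1,223.9). In both views the dowels and the cover's bores sit on the same diagonal. I'll fit poses from both views, leaving height free as a check.

```bash
python3 - <<'E'
from h import *
from scipy.optimize import least_squares
T0=lambda X,Y,x0,c0,r0:((X-x0+.5)/4-.5+c0,(Y+.5)/4-.5+r0)
tb=[T0(114,87,0,120,150),T0(91,176,0,120,150),T0(68,264,0,120,150)]
sb=[T0(126,87,0,340,180),T0(105,161,0,340,180),T0(86,242,0,340,180)]
for a,b in zip(tb,sb):
    print("ball tri",tri(("top",*a),("side",*b)).round(4),"top@.019",at_z("top",*a,.019).round(4),"side@.019",at_z("side",*b,.019).round(4))
LT=lambda X,Y:T0(X,Y,192,218,160); LS=lambda X,Y:T0(X,Y,192,225,155)
CT=lambda X,Y:T0(X,Y,424,310,163); CS=lambda X,Y:T0(X,Y,464,132,150)
low=[("top",LT(319,136),(.029,0,.03)),("top",LT(309,197),(0,0,.03)),("top",LT(298,257),(-.029,0,.03)),
("top",LT(371,84),(.057,-.02,.034)),("top",LT(246,309),(-.057,.02,.034)),("top",LT(288,62),(.057,.02,.05)),("top",LT(333,316),(-.057,-.02,.05)),
]
# side orientation: far end (small row) is toward robot => -x end
sl=[("side",LS(405,71),(-.057,.02,.034)),("side",LS(257,245),(.057,-.02,.034)),("side",LS(327,36),(-.057,-.02,.05)),("side",LS(343,244),(.057,.02,.05))]
cov=[("top",CT(535,62),(.057,.02,.024)),("top",CT(567,314),(-.057,-.02,.024)),("top",CT(615,81),(.057,-.02,.024)),("top",CT(484,294),(-.057,.02,.024)),("top",CT(563,180),(0,0,.056))]
sc=[("side",CS(696,71),(-.057,.02,.024)),("side",CS(521,231),(.057,-.02,.024)),("side",CS(623,53),(-.057,-.02,.024)),("side",CS(596,257),(.057,.02,.024)),("side",CS(600,111),(0,0,.056))]
def fit(F,free):
    def P(p,q):
        c,s=np.cos(p[2]),np.sin(p[2]); return [p[0]+c*q[0]-s*q[1],p[1]+s*q[0]+c*q[1],q[2]+(p[3] if free else 0)]
    f=lambda p:np.concatenate([proj(n,P(p,q))-uv for n,uv,q in F])
    r=least_squares(f,[.45,0,-.2,0] if free else [.45,0,-.2],loss="soft_l1"); return r.x,f(r.x).reshape(-1,2)
for nm,a,b in(("low",low,sl),("cov",cov,sc)):
    for lab,F,fr in(("both",a+b,1),("top",a,0),("side",b,0)):
        p,r=fit(F,fr); print(nm,lab,p[:2].round(4),np.degrees(p[2]).round(2),p[3:].round(4)); 
        if lab=="both":print(r.round(1).tolist())
D=np.load("top0.npz")["D"]; C=cloud("top",D)
for nm,pts in(("balls",tb),("low face",[LT(340,230),LT(280,200)]),("cov face",[CT(500,200),CT(620,150)]),("boss",[CT(563,180)]),("bench",[(200,250)])):
    for u,v in pts: print(nm,C[int(round(v)),int(round(u))].round(4))
E
```

```text
ball tri [0.5641 0.1814 0.1161] top@.019 [0.5794 0.1915 0.019 ] side@.019 [0.4953 0.2122 0.019 ]
ball tri [0.5366 0.2019 0.0169] top@.019 [0.5363 0.2014 0.019 ] side@.019 [0.5379 0.2016 0.019 ]
ball tri [ 0.5038  0.229  -0.1118] top@.019 [0.4941 0.2113 0.019 ] side@.019 [0.5819 0.1925 0.019 ]
low both [0.5084 0.0011] -9.22 [-0.0037]
[[0.2, -0.2], [0.1, -0.4], [0.3, -0.2], [0.1, -0.3], [0.2, -0.3], [-0.2, 0.5], [-0.4, 1.4], [0.2, 0.1], [0.3, -0.1], [-0.2, -0.6], [-0.0, 0.6]]
low top [0.5081 0.0011] -9.19 []
low side [0.5108 0.0012] -9.23 []
cov both [ 0.5081 -0.1782] -12.74 [-0.0017]
[[-0.0, -0.1], [0.0, -0.2], [0.3, -0.2], [0.2, 0.1], [0.2, 0.2], [0.1, 0.4], [0.1, 0.2], [0.3, -0.2], [0.2, -0.3], [0.0, -0.0]]
cov top [ 0.5079 -0.1776] -12.8 []
cov side [ 0.5093 -0.1779] -12.63 []
balls [0.5788 0.19   0.0273]
balls [0.5347 0.2003 0.027 ]
balls [0.4929 0.2087 0.0267]
low face [ 0.4923 -0.0141  0.0289]
low face [0.5052 0.0141 0.0293]
cov face [ 0.5008 -0.1541  0.0239]
cov face [ 0.526  -0.2121  0.023 ]
boss [ 0.5076 -0.1763  0.0581]
bench [ 0.43    0.0915 -0.0026]
```

```bash
cat >> h.py <<'E'
LOW=np.array([.5094,.0012]); LY=-9.2; COV=np.array([.5086,-.1778]); CY=-12.7; SY=-12.9
BALLS=[np.array([.5806,.192]),np.array([.537,.2015]),np.array([.4947,.2117])]
def low(x,y=0):
    a=np.radians(LY); return LOW+[np.cos(a)*x-np.sin(a)*y,np.sin(a)*x+np.cos(a)*y]
def P(xy,z): return [xy[0],xy[1],z]
def pick(i,zt=.0125):
    b=BALLS[i]; env.reach(P(b,.075),down(SY)); env.gripper_to(.045,30)
    env.move_straight(P(b,zt),v=.15,max_force=15); z=T.current_eef_pos()[2]
    env.gripper_to(0.0,30); print("grip",i,T.current_gripper_width(),T.current_grip_force(),"z",z)
    env.move_straight(P(b,.085),v=.2); print("lifted",T.current_gripper_width(),T.current_time_s())
def place(x):
    w=low(x); env.reach(P(w,.085),down(LY)); hit=env.move_straight(P(w,.0315),v=.12,max_force=10)
    print("place hit",hit,T.current_eef_pos(),T.current_gripper_width())
    env.gripper_to(.034,30); env.move_straight(P(w,.09),v=.2); print("t",T.current_time_s())
E
python3 - <<'E'
from h import *
print(T.current_time_s())
env.reach(P(BALLS[0],.12),down(SY)); print(T.current_time_s())
pick(0)
im,_=snapshot("side"); save("s1",im,3,(160,260,250,400))
E
```

```text
0.1
3.275
grip 0 0.017515226265236612 29.257780015468597 z 0.012370825277530938
lifted 0.01740681771017006 5.4833
```

View pics/s1.png

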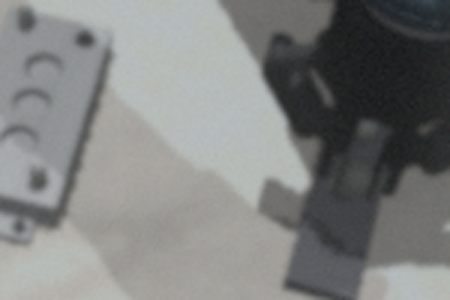

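The arm hides the ball in the side view. The fingers stopped at 17.5 mm with 29 N on the pad, so a ball is held. I'll place it and check.

```bash
python3 - <<'E'
from h import *
place(.029)
pick(1)
im,D=snapshot("top"); save("t2",im,5,(150,260,120,275))
E
```

```text
place hit True [ 0.53734792 -0.00150421  0.03038383] 0.01736313337878623
t 7.5917
grip 1 0.01748107671243132 29.252127707004547 z 0.01243188615987633
lifted 0.01734150435542986 10.125
```

View pics/t2.png

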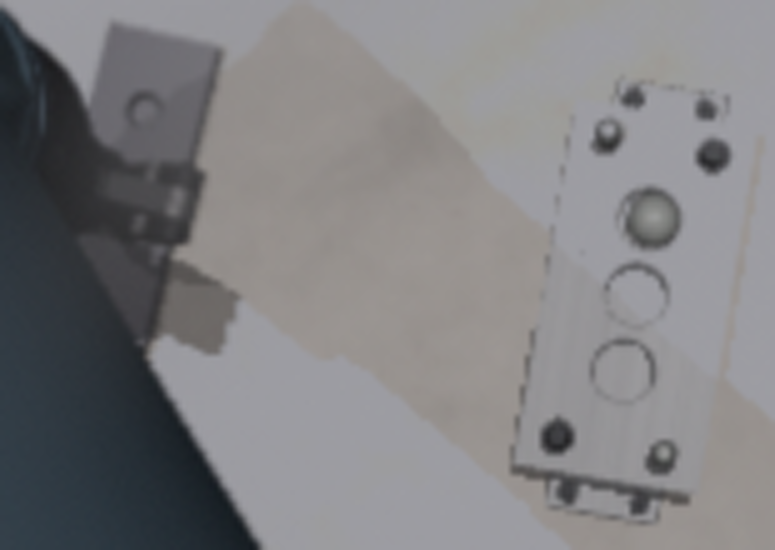

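Pixel (652,218) shows ball 0 seated in the +x well, and its strip pocket is empty. I'll carry on with the other two.

```bash
python3 - <<'E'
from h import *
place(0); pick(2); place(-.029)
w=low(-.029); env.reach(P(COV,.15),down(CY)); env.gripper_to(.085)
im,D=snapshot("top"); save("t3",im,5,(150,260,200,355)); print(T.current_time_s())
E
```

```text
place hit True [0.50875043 0.00313767 0.030354  ] 0.0173970579617186
t 12.2417
grip 2 0.01738201486379954 29.26149755716324 z 0.012788561151925917
lifted 0.017073644683281597 14.8083
place hit True [0.48010178 0.00770994 0.0303425 ] 0.017432547458234676
t 16.8917
18.2917
```

View pics/t3.png

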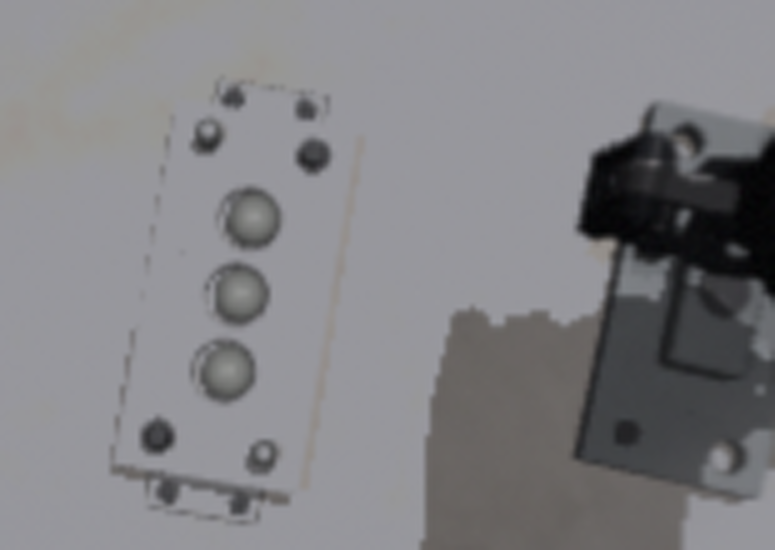

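All three balls are seated, at pixels (252,218), (239,294) and (226,371). Next I'll grip the cover and hold it just above the dowels.

```bash
python3 - <<'E'
from h import *
print(env.move_straight(P(COV,.028),v=.1,max_force=15),T.current_eef_pos())
env.gripper_to(0.0,100); print(T.current_gripper_width(),T.current_grip_force(),T.current_contact_force())
p=T.current_eef_pos(); np.save("pg.npy",p)
env.move_straight(P(p[:2],.13),v=.15); 
env.reach(P(low(0),.13),down(LY)); env.move_straight(P(low(0),.085),v=.1)
env.pause(.3); print(T.current_eef_pos(),T.current_gripper_width(),T.current_contact_force(),T.current_time_s())
a,Da=snapshot("top"); b,Db=snapshot("side"); np.savez("held.npz",a=a,Da=Da,b=b,Db=Db)
f=lambda im,r,c:cv2.resize(im[r:r+120,c:c+80],None,fx=5,fy=5,interpolation=cv2.INTER_CUBIC)
save("held",np.hstack([f(a,150,205),f(b,135,215)]))
E
```

```text
False [ 0.50912393 -0.17798065  0.02859301]
0.028650453860045808 99.47100877761841 [-0.85476817  0.21908466  5.00569064]
[0.50974041 0.00115655 0.08546761] 0.028672328436702414 [-0.71773743  0.30689576 -2.40794922] 22.6917
```

View pics/held.png

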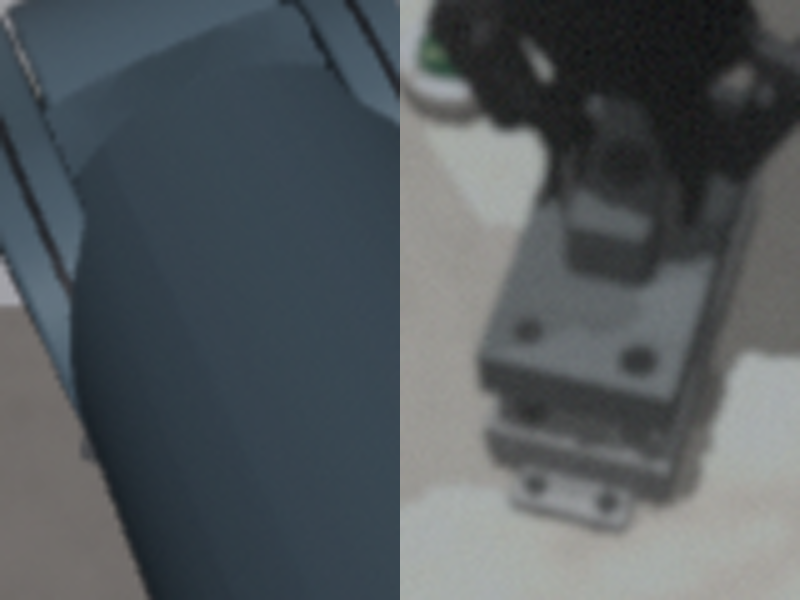

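The side view shows the cover held level above the lower half, with the bore at (638,360) and the small hole at (527,331). The arm hides the top view. I'll compare the cover with the lower half in the side camera, then descend under a force limit.

```bash
python3 - <<'E'
from h import *
g=lambda X,Y:((X-400+.5)/5-.5+215,(Y+.5)/5-.5+135)
c=np.cos(np.radians(LY));s=np.sin(np.radians(LY)); L=np.array([.5108,.0012])
z=T.current_eef_pos()[2]-.0286+.024
for q,uv in(((.057,.02),g(638,360)),((.057,-.02),g(527,331))):
    m=at_z("side",*uv,z)[:2]; d=m-(L+[c*q[0]-s*q[1],s*q[0]+c*q[1]]); print("err lower frame mm",(1000*np.array([c*d[0]+s*d[1],-s*d[0]+c*d[1]])).round(1))
for zt in(.076,.070):
    h=env.move_straight(P(low(0),zt),v=.04,max_force=12); print(h,T.current_eef_pos().round(4),T.current_contact_force().round(1),T.current_torque().round(2),T.current_gripper_width().round(4))
    if h: break
E
```

```text
err lower frame mm [-0.5 -0.3]
err lower frame mm [-1.6 -0.6]Traceback (most recent call last):
  File "<stdin>", line 8, in <module>
AttributeError: 'float' object has no attribute 'round'
```

```bash
python3 - <<'E'
from h import *
def st(h): print(h,T.current_eef_pos().round(4),T.current_contact_force().round(1),np.round(T.current_torque(),2),T.current_gripper_width(),T.current_time_s())
st(0)
for zt in(.070,.066):
    h=env.move_straight(P(low(0),zt),v=.04,max_force=12); st(h)
    if h: break
E
```

```text
0 [0.5091 0.0012 0.0756] [ 0.8  0.  -1.3] [-0.03 -0.07 -0.02] 0.028388761999387793 23.1667
False [0.5092 0.0012 0.0697] [ 0.2  0.4 -1.9] [-0.02  0.    0.02] 0.028205822365737224 23.4667
False [0.5093 0.0012 0.0658] [-0.2  0.6 -2.6] [ 0.04 -0.   -0.03] 0.028037233353560048 23.7167
```

The dowels have entered the bores freely. Now I'll press it shut.

```bash
python3 - <<'E'
from h import *
def st(h): print(h,T.current_eef_pos().round(4),T.current_contact_force().round(1),np.round(T.current_torque(),2),T.current_gripper_width(),T.current_time_s())
for zt in(.062,.059,.057,.055,.053):
    h=env.move_straight(P(low(0),zt),v=.02,max_force=25); env.pause(.2); st(h)
    if T.current_contact_force()[2]>22: break
b,D=snapshot("side"); save("fin",b,6,(150,250,215,300))
E
```

```text
False [0.5098 0.0013 0.0623] [ 0.6 -1.   4.1] [-0.09  0.05 -0.01] 0.028400073791851103 24.2667
False [0.5098 0.0013 0.0594] [-0.6  0.2  7.3] [0.02 0.09 0.01] 0.028308496883317987 24.7667
False [0.5099 0.0012 0.0584] [-4.9 -0.9 20.8] [-0.06  1.06  0.01] 0.028400909193662106 25.2167
False [0.5099 0.0013 0.0583] [-13.5  -1.5  46.1] [-0.09  2.72 -0.01] 0.028580893217936883 25.6667
```

View pics/fin.png

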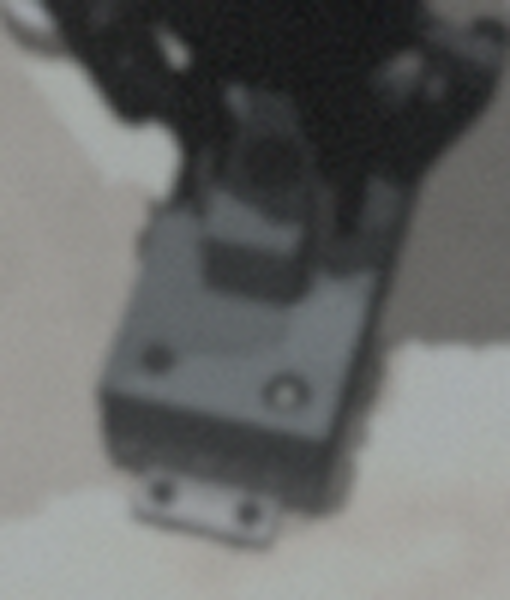

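The joint looks closed all round, with the dowel visible in the bore at (286,394). The tool hit a hard stop at z = 0.0583. I'll ease the push to about 25 N and hand in.

```bash
python3 - <<'E'
from h import *
env.move_straight(P(low(0),.0567),v=.02); env.pause(.5)
print(T.current_eef_pos(),T.current_contact_force(),T.current_torque(),T.current_ee_rot(),T.current_grip_force(),T.current_time_s())
if T.current_contact_force()[2]>14 and T.current_eef_pos()[2]<.0588: print(env.sign_off())
E
```

```text
[0.50993576 0.00124469 0.05841595] [-5.77292558 -1.59038767 24.4393491 ] [-1.25798996e-04  1.26317775e+00  9.41457770e-03] [[ 9.87131472e-01 -1.59906924e-01  1.11052743e-03]
 [-1.59905982e-01 -9.87131847e-01 -8.91222609e-04]
 [ 1.23874966e-03  7.02173906e-04 -9.99998986e-01]] 102.17189311981201 26.4667
the job is handed in; nothing more can be done
None
```

All three balls are in their wells, and the cover is on the dowels, held shut with about 24 N of downward push. I handed the job in at about 26.5 s; no verdict came back.

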